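# Check a tile frame's diagonals with a slide rule and square it

### The job

Check the wooden tile frame for squareness with the metal slide rule: lay the rule flat across two opposite corner posts and slide its jaws up snug against the outsides of both, first on the diagonal that starts at the near left post (seen from the robot), then on the other one. Leave the frame square, its two diagonals equal within 4 mm: if they differ by more, push the loose far side of the frame sideways until they agree. Leave the rule lying on the frame or the bench, and the other things on the bench where they are.

Things in the scene. Friction and masses are not known exactly. Their poses are not given: they have to be found in the camera images.
- frame: tile frame on a 190 x 240 x 12 mm board fixed to the bench: four slats (16 mm wide, tops 36 mm above the bench) pinned at round posts. Post centres are always 160 mm apart along the near and far slats, 130 mm along the side slats. Origin: on the bench under the middle of the near slat; x points to the far slat, y to the left post. Open inside down to the board
- post_near_left (a point): near left post of the frame: upright round wooden post, 24 mm in diameter, its top 52 mm above the bench. The point is the centre of its top. Near slat and near posts are screwed to the board and do not move
- post_near_right (a point): near right post of the frame: upright round wooden post, 24 mm in diameter, its top 52 mm above the bench. The point is the centre of its top. It does not move. When the frame is square both diagonals measure 206 mm between post centres
- post_far_left (a point): far left post of the frame: upright round wooden post, 24 mm in diameter, its top 52 mm above the bench. The point is the centre of its top. The far slat with its two posts shifts sideways (along the frame's y, staying parallel to the near slat) with friction: about 12 N at a far post, and stays where it is left
- post_far_right (a point): far right post of the frame: upright round wooden post, 24 mm in diameter, its top 52 mm above the bench. The point is the centre of its top. It shifts together with the far slat and the far left post. The frame starts leaning up to 9 degrees to either side, or nearly square
- rule_mid (a point): middle of the loose slide rule's beam (half-way up), the point to grasp. Rule 0.46 kg; beam 312 mm along x, 20 mm wide (grasp across it), 10 mm thick. V-shaped jaws hang below it, a fixed one at the -x end, a sliding one at the +x end; the rule stands on them with this point 23 mm above the bench. Laid across two posts the beam rests on their tops, this point 57 mm above the bench
- heel_v (a point): fixed jaw: innermost point of its V, half-way up the jaw (9 mm below the beam's underside), 137.5 mm from rule_mid. Axes as the rule's; the V opens to +x, each wall 20 degrees off square. A snug post has its axis 12.8 mm from this point. Jaws are 18 mm high below the beam, 40 mm wide, walls 6 mm thick
- jaw_v (a point): sliding jaw: innermost point of its V, half-way up the jaw. Axes as the rule's; the V opens to -x. A snug post has its axis 12.8 mm from this point
- thumb_block (a point): centre of the black block on the sliding jaw, to push it either way along the beam: 12 mm along the beam, 24 mm across, from 3 to 26 mm above the beam's upper face; 10 mm outwards of jaw_v. The jaw slides easily (1 N) and stays where it is left; the rule itself lies more firmly on the posts, so it stays put while the block is pushed gently (until the jaw meets its post). Bring the fixed jaw up to its post first
- jaw (a joint): how far the sliding jaw has been closed from fully open, m: at 0 heel_v and jaw_v are 275 mm apart, at 0.08 (limit) 195 mm. Starts 0 to 0.015
- tile_ring: terracotta ring 48 mm across, 10 mm thick, lying on the board inside the frame; a bystander. Origin at the centre of its underside
- bowl: white bowl, 100 mm across, 50 mm high; a bystander. Origin at the centre of its underside
- cup: blue cup, 70 mm across, 70 mm high; a bystander. Origin at the centre of its underside
- jar: terracotta jar with a cork lid, 70 mm across, 90 mm high; a bystander. Origin at the centre of its underside
- brush: brush lying on the bench left of the rule; a bystander. Origin under it at bench height
- weight: brass weight with a stem, 48 mm across, 40 mm high; a bystander. Origin at the centre of its underside

How it is judged:
By the outcome, as a careful person would: the job done as asked, in the order asked, and still so for the second after the job is handed in, with the robot touching nothing.
It also fails if it takes over 72 s, if anything falls off the work surface, if the arm or the gripper's body presses on something with over 40 N, if the wrist force passes 120 N, or if a joint passes its speed limit or range.

### The arm

A 6-joint arm with a two-finger parallel gripper is mounted at the origin on the work surface. World frame = base frame: x ahead of the robot, y to its left, z up, the work surface at z = 0. Lengths are in m, angles in rad, forces in N, time in s.
With the tool pointing down it reaches from about 0.3 to 0.775 m from the base axis. Payload 14.6 kg.
Tool frame: the origin (TCP) lies at the very end of the fingers, on their centre line; the grasp point (between the pads) lies r.grasp_offset behind it (r.grasp_offset is the distance from the TCP to the grasp point, in m); z points along the fingers, y is the line along which they close (so a half turn about z gives the same grasp; the last joint's range is limited). The gripper opens to 94 mm and grips with 3 to 60 N. Pads are 16 mm wide; open, the fingers measure 119 mm over their backs; the gripper's body (75 mm by 177 mm) begins 78 mm behind the grasp point.
Start: joints at [-1.382, 0.3, 1.521, -0, 1.321, -0.067], TCP at [0.139, -0.532, 0.205] pointing down, gripper open.
Joint ranges: [-3.03, 3.03], [-0.79, 2.21], [0.23, 2.52], [-1.04, 4.18], [0, 3.07], [-2.55, 2.55]. Speed limits (rad/s): [2.22, 2.22, 2.57, 3.14, 3.14, 3.14].

### API

Orientations are given as a unit quaternion [w, x, y, z].
In Python, from cell import r, imaging, workorder, models gives the robot as it stands.
- The arm moves only by the tool drive_tool, never from a script. Its argument "steps" is text: rows parted by semicolons, each of 4 numbers parted by spaces: the shift along the tool's x, y, z in mm, then the turn about the tool's z in rad. A call has 1 to 10 rows; each row shifts and turns the commanded pose from where the row before left it, along the tool's axes as they then stand; what a row does not reach is not made up. A row lasts 1/8 s, in which the tool goes at most 62.5 mm and 10.7 degrees, less where a joint would pass 70% of its speed; a pose out of reach is approached as far as the arm can. A call is refused whole if a number of a shift passes 62.5 or a number of a turn 0.188, either way. A call with a gripper value outside its range is refused whole. "fingers" is the finger opening in mm, from 0 to 94, set as the call begins (left out, the last holds). The fingers move at their own pace and stop on an object; "newtons" is the grip in N (left out, the last holds). Time passes only in rows, so rows that do not move let the fingers close. It gives the time, the measured TCP pose, the force, the opening and the grip force at its end, in the units of the state.
- r.sense(): the state, without advancing time (a new reading comes with each control period).
- imaging.capture(name): name is "scene" or "top" or "wrist"; returns the picture (480x640x3 uint8, red, green, blue); there is no depth.
- imaging.calibration(name): a dict with "mtx" (3x3 intrinsics, pixels), "world_from_camera" (4x4, takes a point from camera to world coordinates). Camera axes: x right, y up, looking along -z (the intrinsics and any distortion apply to the point x, -y, -z); pixel columns grow to the right and rows downward; lengths in m; the calibration is good to about 2 mm. A picture is of the moment at which its call begins: read the wrist's pose just before it. calibration takes no time and is no camera call; for the wrist camera it gives the pose at the moment of the call.
- workorder.job_done(): hands the job in; it is judged then, once.
Trained networks look in the newest picture that a camera, given by its name, has taken for a name from the list of things; names that differ only in an ending like _2 or _b are one class to them, and where a whole thing is asked for, a point or a joint stands for the part that bears it (a point fixed in the world has none). Each returns a list of dicts, best first, with "p" (0 to 1); they miss things now and then, are a little off and sometimes report something else, mostly with a low value. They report only what shows in the picture. A call takes as long as a camera call.
- models.boxes_of(thing, camera): "bbox" ([centre column, centre row, width, height] in pixels, round what is visible of it).
- models.silhouettes(thing, camera): "mask" (480x640 bool, what is visible of it) and "bbox" ([centre column, centre row, width, height] in pixels, round what is visible of it).
- models.landmark_of(thing, camera): "uv" ([column, row] in pixels: a listed point, or the origin of a listed thing).
The state is a dict: "time_s": time; "joint_positions": joint angles; "dq": joint speeds; "joint_torque": joint torques, N m; "position": TCP position; "ee_rot": TCP orientation; "force": force on the tool from outside, world axes, zero at the start; "wrist_torque": the same for the moment, N m; "grip_width": finger opening in m; "grip_force": force on a finger pad.
Only numpy, scipy, OpenCV 4.12 (cv2) and the standard library are available. Lean on these libraries where they do the work, as an engineer would, in place of code of your own. Each camera call takes 0.05 s, during which the arm holds its last target. There are 200 camera calls.

## Working session

There is one attempt and no reset: what is moved stays moved. The work goes in short steps, Python scripts to look and compute and a tool call to move; the robot and the scene stay as the last step left them, time stands still between calls to the robot, and variables do not carry over. Pictures are saved under pics/ and viewed, at most 10 in all, crops included, and the job is handed in when it is done.

Besides the shell and the picture viewer there is one more tool, called after "Call:" as name(argument=value, ...) on one line, values as JSON. drive_tool: Moves the arm, as the interface text tells. Its arguments: {"type":"object","properties":{"steps":{"type":"string"},"fingers":{"type":"number"},"newtons":{"type":"number"}},"required":["steps"]}

```bash
ls; mkdir -p pics
cat > h.py <<'E'
from cell import r, imaging, workorder, models
import numpy as np, cv2
def ray(cam,uv):
    c=imaging.calibration(cam);K=np.array(c["mtx"]);T=np.array(c["world_from_camera"])
    d=c.get("dist"); p=np.linalg.inv(K)@[uv[0],uv[1],1.]
    return T[:3,3],T[:3,:3]@np.array([p[0],-p[1],-p[2]])
def at(cam,uv,z):
    o,d=ray(cam,uv); return o+d*(z-o[2])/d[2]
def pix(cam,P):
    c=imaging.calibration(cam);K=np.array(c["mtx"]);T=np.array(c["world_from_camera"])
    q=T[:3,:3].T@(np.array(P)-T[:3,3]); v=K@[q[0],-q[1],-q[2]]; return v[:2]/v[2]
Z=dict(post_near_left=.052,post_near_right=.052,post_far_left=.052,post_far_right=.052,rule_mid=.023,heel_v=.009,jaw_v=.009,thumb_block=.0425,
 bowl=0,cup=0,jar=0,brush=0,weight=0,tile_ring=.012,frame=0)
def find(cam,names,dz=0):
    out={}
    for n in names:
        L=models.landmark_of(n,cam)
        if L:
            out[n]=at(cam,L[0]["uv"],Z[n]+dz); print(n,round(L[0]["p"],2),np.round(L[0]["uv"],1),np.round(out[n]*1000,1))
        else: print(n,None)
    return out
def save(cam,name): cv2.imwrite(f"pics/{name}.png",cv2.cvtColor(imaging.capture(cam),cv2.COLOR_RGB2BGR))
E
python3 - <<'E'
from h import *
print(imaging.calibration("top").keys(), r.grasp_offset); s=r.sense(); print(s["position"],s["ee_rot"],s["time_s"])
save("top","t0"); save("scene","s0")
find("top",list(Z))
print(r.sense()["time_s"])
E
```

```text
pics
dict_keys(['mtx', 'world_from_camera']) 0.0188
[ 0.13909877 -0.53184141  0.20488863] [-5.78898918e-04  9.91834484e-01  1.27530470e-01 -3.74684405e-05] 0.0
post_near_left 0.75 [327.7 261.7] [497.2 -13.3  52. ]
post_near_right 0.68 [386.  280.2] [ 452.5 -164.7   52. ]
post_far_left 0.59 [340.1 215.1] [618.9 -43.3  52. ]
post_far_right 0.84 [397.4 230.8] [ 580.9 -192.6   52. ]
rule_mid 0.85 [228.3 239.6] [550.8 250.7  23. ]
heel_v 0.81 [244.8 288.8] [421.3 205.4   9. ]
jaw_v 0.67 [217.4 191.9] [679.2 286.1   9. ]
thumb_block 0.64 [212.9 184.2] [694.8 291.9  42.5]
bowl 0.7 [484.3 300.9] [ 401.5 -434.     0. ]
cup 0.66 [489.  213.8] [ 635.2 -445.6    0. ]
jar 0.7 [298.9 155.8] [783.1  69.7   0. ]
brush 0.67 [152.3 250. ] [519.9 458.4   0. ]
weight 0.57 [249.5 170.1] [741.5 202.6   0. ]
tile_ring 0.6 [357.8 247.3] [537.6 -93.2  12. ]
frame 0.77 [356.8 271.1] [474.2 -92.3   0. ]
0.85
```

View pics/t0.png

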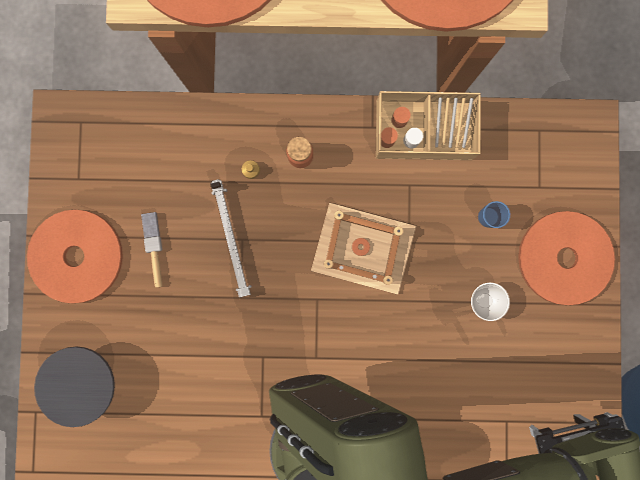

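View pics/s0.png

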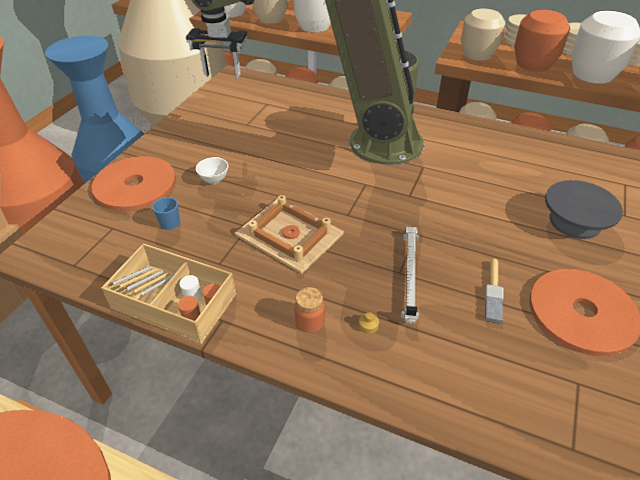

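```bash
cat >> h.py <<'E'
def pose():
    s=r.sense(); q=s["ee_rot"]; return np.array(s["position"])*1000, 2*np.arctan2(q[2],q[1])
def plan(x,y,z,yaw=None,p=None,n=None):
    """rows from measured pose (or p=(xyz,yaw)) to target, world mm; step mm <=55 and turn <=.18"""
    P,w=p if p else pose(); T=np.array([x,y,z],float); yaw=w if yaw is None else yaw
    dw=(yaw-w)
    n=n or int(max(np.ceil(np.linalg.norm(T-P)/55),np.ceil(abs(dw)/.18),1))
    R=[];cur=P.copy()
    for i in range(n):
        d=(T-cur)/(n-i); c,s=np.cos(w),np.sin(w)
        row=np.round([c*d[0]+s*d[1], s*d[0]-c*d[1], -d[2]],1); t=round((yaw-w)/(n-i),3)
        cur=cur+[c*row[0]+s*row[1], s*row[0]-c*row[1], -row[2]]; w+=t
        R.append("%g %g %g %g"%(*row,-t))
    print(n,"; ".join(R)); return cur,w
E
python3 - <<'E'
from h import *
c=np.array(imaging.calibration("wrist")["world_from_camera"]);P,w=pose()
print(P,w,np.round(c,3)); print(np.array(imaging.calibration("wrist")["mtx"]))
a=plan(420,-100,340,2.0)
E
```

```text
[ 139.14884803 -532.08784549  205.4424035 ] 0.25575710292375115 [[ 0.253  0.942  0.22   0.203]
 [-0.967  0.247  0.057 -0.514]
 [-0.001 -0.227  0.974  0.384]
 [ 0.     0.     0.     1.   ]]
[[365.40419817   0.         320.66479603]
 [  0.         365.40419817 241.66503673]
 [  0.           0.           1.        ]]
10 38.1 -34.7 -13.5 -0.174; 43.5 -27.6 -13.5 -0.174; 47.7 -19.6 -13.4 -0.175; 50.3 -11 -13.5 -0.174; 51.5 -2.2 -13.4 -0.175; 51.1 6.9 -13.5 -0.174; 49.1 15.6 -13.4 -0.175; 45.7 23.9 -13.5 -0.174; 40.8 31.4 -13.4 -0.175; 34.7 38.1 -13.5 -0.174
```

Run:
```python
from h import *
a=plan(530,-110,200,2.0,n=12)
```

```text
12 40.4 -25.8 0.5 -0.145; 43.7 -19.7 0.4 -0.145; 46.1 -13.2 0.5 -0.145; 47.5 -6.4 0.4 -0.145; 47.9 0.6 0.5 -0.146; 47.3 7.6 0.4 -0.145; 45.8 14.3 0.5 -0.146; 43.2 20.8 0.4 -0.145; 39.7 26.8 0.5 -0.146; 35.4 32.3 0.4 -0.145; 30.4 37.2 0.5 -0.146; 24.6 41.1 0.4 -0.145
```

Call:
drive_tool(steps="40 -26 0 -0.145; 44 -20 0 -0.145; 46 -13 0 -0.145; 47.5 -6.5 0 -0.145; 48 0.5 0 -0.145; 47 7.5 0 -0.145; 46 14 0 -0.145; 43 21 0 -0.145; 40 27 0 -0.145; 35 32 0 -0.145")

```text
time_s: 2.1
position: [0.4654, -0.1791, 0.2056]
ee_rot: [0.0, 0.656, 0.755, 0.0]
force: [-0.2, -0.5, -0.5]
grip_width: 0.094
grip_force: 0.0
```

Call:
drive_tool(steps="30 37 2 -0.145; 25 41 2 -0.145; 0 0 0 0")

```text
time_s: 2.48
position: [0.5306, -0.1083, 0.2009]
ee_rot: [-0.0, 0.54, 0.842, 0.0]
force: [-0.2, -0.2, 0.6]
grip_width: 0.0942
grip_force: 0.0
```

Run:
```python
from h import *
print(pose())
save("wrist","w0")
f=find("wrist",["post_near_left","post_near_right","post_far_left","post_far_right","tile_ring"])
g=lambda a,b:np.linalg.norm(f[a]-f[b])*1000
n=["post_near_left","post_near_right","post_far_left","post_far_right"]
try:
 print("near",g(n[0],n[1]),"far",g(n[2],n[3]),"L",g(n[0],n[2]),"R",g(n[1],n[3]),"d1",g(n[0],n[3]),"d2",g(n[1],n[2]))
except Exception as e: print(e)
```

```text
(array([ 530.59621244, -108.26745939,  200.89246188]), np.float64(2.00054394377468))
post_near_left 0.67 [324.7 114.2] [491.3 -15.9  52. ]
post_near_right 0.9 [216.1 256.7] [ 451.1 -172.4   52. ]
post_far_left 0.86 [440.7 203.3] [617.8 -43.1  52. ]
post_far_right 0.59 [331.5 331.9] [ 580.8 -198.2   52. ]
tile_ring 0.87 [329.4 221. ] [ 537.1 -104.9   12. ]
near 161.56994989170303 far 159.42186376154012 L 129.37160808250138 R 132.13997237124767 d1 203.00719679028782 d2 210.9369830475889
```

View pics/w0.png

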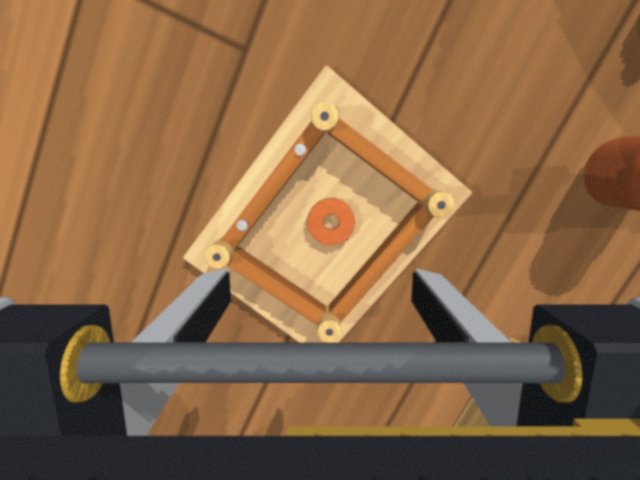

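Run:
```python
from h import *
a=plan(551,250,170,3.445)
```

```text
9 35.6 18.7 3.5 -0.161; 32.1 24.2 3.5 -0.161; 27.9 29 3.5 -0.161; 22.8 33.1 3.5 -0.161; 17.2 36.3 3.5 -0.161; 11.2 38.6 3.5 -0.162; 4.8 39.9 3.6 -0.161; -1.6 40.2 3.5 -0.162; -8.1 39.4 3.6 -0.161
```

Call:
drive_tool(steps="35.5 18.5 3.5 -0.16; 32 24 3.5 -0.16; 28 29 3.5 -0.16; 23 33 3.5 -0.16; 17 36.5 3.5 -0.16; 11 38.5 3.5 -0.16; 5 40 3.5 -0.16; -1.5 40 3.5 -0.16; -8 39.5 3.5 -0.16; 0 0 0 0")

```text
time_s: 4.03
position: [0.5516, 0.2517, 0.1696]
ee_rot: [-0.0, -0.148, 0.989, 0.0]
force: [-0.3, -0.4, 0.0]
grip_width: 0.094
grip_force: 0.0
```

Run:
```python
from h import *
print(pose())
save("wrist","w1")
f=find("wrist",["rule_mid","heel_v","jaw_v","thumb_block"])
if "heel_v" in f and "jaw_v" in f:
 d=f["jaw_v"]-f["heel_v"]; u=d/np.linalg.norm(d); print(np.linalg.norm(d),np.arctan2(d[1],d[0]),f["heel_v"]+u*.1375)
a=plan(*(f["rule_mid"][:2]*1000),110,np.arctan2(d[1],d[0])+np.pi)
```

```text
(array([551.55970366, 251.7487778 , 169.55328232]), np.float64(3.438571396953055))
rule_mid 0.8 [313.2 233.6] [556.9 245.5  23. ]
heel_v 0.84 [312.1  69.5] [422.2 204.1   9. ]
jaw_v None
thumb_block 0.8 [308.9 385.9] [696.1 282.2  42.5]Traceback (most recent call last):
  File "<stdin>", line 7, in <module>
NameError: name 'd' is not defined. Did you mean: 'id'?
```

View pics/w1.png

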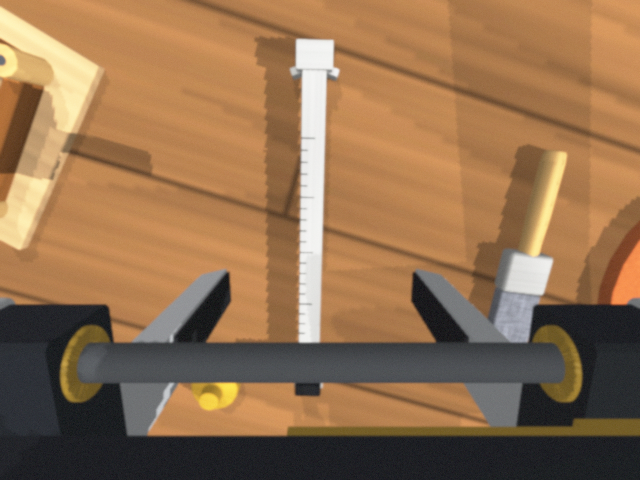

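Run:
```python
from h import *
import glob
im=cv2.imread("pics/w1.png"); g=cv2.cvtColor(im,cv2.COLOR_BGR2GRAY).astype(float); hsv=cv2.cvtColor(im,cv2.COLOR_BGR2HSV)
C=[]
for row in range(85,330,8):
    m=(hsv[row,285:340,1]<50)&(hsv[row,285:340,2]>120); x=np.where(m)[0]
    if len(x): C.append((285+(x.min()+x.max())/2,row,len(x)))
C=np.array(C); print(C[::6])
W=np.array([at("wrist",c[:2],.028) for c in C]); k=np.polyfit(W[:,0],W[:,1],1); print("angle",np.arctan(k[0]),"y at 556",np.polyval(k,.556))
y=np.polyval(k,.556)*1000
a=plan(556,y,110,np.arctan(k[0])+np.pi)
```

```text
[[314.   85.   25. ]
 [312.5 133.   24. ]
 [312.  181.   23. ]
 [311.  229.   23. ]
 [309.5 277.   22. ]
 [309.  325.   21. ]]
angle 0.2665466737664108 y at 556 0.2426319667500841
2 -0.9 -3.7 30.1 0.013; -1 -3.8 30.2 0.012
```

Call:
drive_tool(steps="-1 -3 40 0.012; -1.5 -4 45 0.012; 0 0 40 0; 0 0 25 0; 0 0 13 0; 0 0 0 0", fingers=60)

```text
time_s: 5.03
position: [0.5562, 0.2439, 0.0069]
ee_rot: [-0.0, -0.134, 0.991, -0.0]
force: [-0.0, 0.6, 0.0]
grip_width: 0.0599
grip_force: 0.0
```

Run:
```python
from h import *
print(pose()); save("wrist","w2")
find("wrist",["heel_v","rule_mid"])
```

```text
(array([556.24457876, 243.93728899,   6.87515689]), np.float64(3.410772690306758))
heel_v None
rule_mid 0.92 [322.3 292. ] [554.1 245.8  23. ]
```

Call:
drive_tool(steps="0 0 0 0; 0 0 0 0; 0 0 0 0; 0 0 0 0; 0 0 -10 0; 0 0 -30 0", fingers=10, newtons=45)

```text
time_s: 5.92
position: [0.5551, 0.244, 0.0462]
ee_rot: [-0.002, -0.135, 0.991, -0.0]
force: [0.6, -0.0, -4.0]
grip_width: 0.0194
grip_force: 45.0
```

```bash
cat >> h.py <<'E'
# near posts / far posts estimates (world mm, xy)
NL=np.array([491.6,-16.7]); NR=np.array([451.2,-171.6]); FL=np.array([617.5,-43.5]); FR=np.array([579.5,-198.0])
def lay(A,B,gap,off=0):
    """rule mid xy & beam yaw with heel at post A pointing to B, gap mm of slack at the heel"""
    u=(B-A)/np.linalg.norm(B-A); return A+u*(137.5-12.8-gap),np.arctan2(u[1],u[0])
E
python3 - <<'E'
from h import *
m,w=lay(NL,FR,12); print(m,w, w+np.pi)
print(pose())
a=plan(*m,120,w+np.pi,n=12)
E
```

```text
[ 540.7666518  -118.10971527] -1.1193567683239596 2.0222358852658333
(array([555.13182601, 244.04451206,  46.1661338 ]), np.float64(3.4118052578108413))
12 9.2 -28.8 -6.2 0.116; 5.8 -29.6 -6.1 0.116; 2.4 -30.1 -6.2 0.116; -1.2 -30.2 -6.1 0.116; -4.6 -29.8 -6.2 0.116; -8.1 -29.1 -6.1 0.116; -11.4 -28 -6.2 0.116; -14.5 -26.5 -6.1 0.116; -17.5 -24.6 -6.2 0.115; -20.2 -22.5 -6.1 0.116; -22.7 -19.9 -6.2 0.115; -24.8 -17.2 -6.1 0.116
```

Call:
drive_tool(steps="0 0 -40 0; 0 0 -35 0; 9 -29 0 0.116; 6 -29.5 0 0.116; 2.5 -30 0 0.116; -1 -30 0 0.116; -4.5 -30 0 0.116; -8 -29 0 0.116; -11.5 -28 0 0.116; -14.5 -26.5 0 0.116")

```text
time_s: 7.18
position: [0.546, 0.0022, 0.1223]
ee_rot: [-0.0, 0.325, 0.946, -0.0]
force: [0.9, 0.1, -3.6]
grip_width: 0.0194
grip_force: 45.0
```

Call:
drive_tool(steps="-17.5 -24.5 0 0.116; -20 -22.5 0 0.116; -22.5 -20 0 0.116; -25 -17 0 0.116; 0 0 0 0; 0 0 0 0")

```text
time_s: 7.92
position: [0.5413, -0.1168, 0.1221]
ee_rot: [-0.0, 0.531, 0.847, 0.0]
force: [-0.7, 0.8, -4.5]
grip_width: 0.0191
grip_force: 45.0
```

Run:
```python
from h import *
print(pose())
save("wrist","w3")
P,w=pose()
dz=(P[2]+17)/1000-.023
f=find("wrist",["heel_v","rule_mid"],dz)
find("wrist",["post_near_left","post_near_right","post_far_left","post_far_right"])
m,w=lay(NL,FR,12); a=plan(*m,60,w+np.pi)
```

```text
(array([ 541.26034063, -116.80952459,  122.05277466]), np.float64(2.021099982593117))
heel_v 0.37 [472.7 204.9] [588.8 -44.7 125. ]
rule_mid 0.87 [322.8 294.4] [ 541.3 -112.4  139. ]
post_near_left None
post_near_right 0.56 [178.1 264.6] [ 454.7 -167.3   52. ]
post_far_left 0.87 [473.1 205.7] [621.  -40.6  52. ]
post_far_right 0.7 [178.7 267.5] [ 455.9 -169.3   52. ]
2 -0.4 -0.6 31 -0.001; -0.4 -0.5 31 -0.001
```

View pics/w3.png

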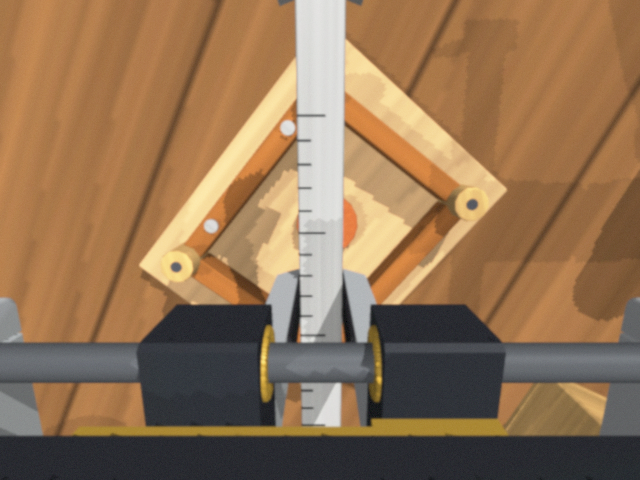

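Call:
drive_tool(steps="0 1.5 35 0; 0 0 25 0; 0 0 13 0; 0 0 3 0; 0 0 0 0")

```text
time_s: 8.9
position: [0.5432, -0.1167, 0.0467]
ee_rot: [0.0, 0.532, 0.847, 0.0]
force: [0.2, -0.4, -3.4]
grip_width: 0.0196
grip_force: 45.0
```

Run:
```python
from h import *
print(pose(), r.sense()["wrist_torque"]); imaging.capture("top"); save("scene","s1")
im=cv2.imread("pics/s1.png")[170:300,200:380]; cv2.imwrite("pics/s1c.png",cv2.resize(im,None,fx=4,fy=4,interpolation=cv2.INTER_CUBIC))
```

```text
(array([ 543.15640001, -116.70478501,   46.66146954]), np.float64(2.0198620218691112)) [-0.02361286 -0.13302198  0.01203543]
```

View pics/s1c.png

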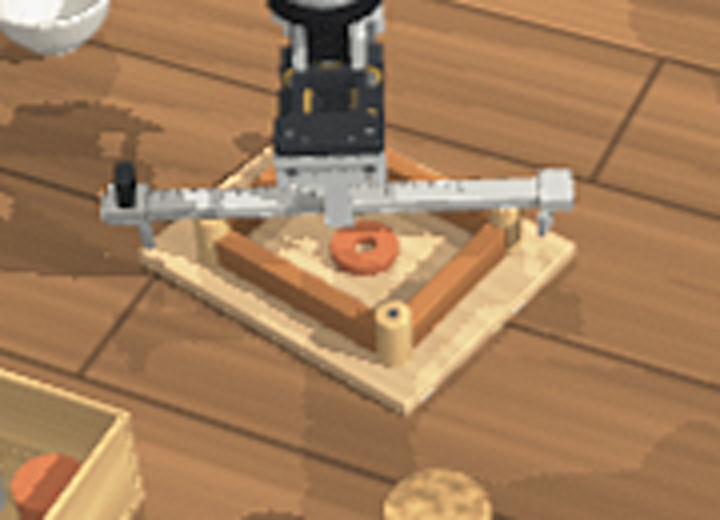

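Call:
drive_tool(steps="0 0 3 0; 0 0 1 0; 0 0 1 0; 0 0 0 0; 0 0 0 0")

```text
time_s: 9.62
position: [0.5432, -0.1168, 0.0427]
ee_rot: [0.001, 0.532, 0.847, 0.0]
force: [-7.8, 1.4, 15.0]
grip_width: 0.0195
grip_force: 45.0
```

Call:
drive_tool(steps="0 0 -1 0; -3 0 0 0; -3 0 0 0; -2 0 0 0; 0 0 0 0")

```text
time_s: 10.25
position: [0.5469, -0.1236, 0.0428]
ee_rot: [0.001, 0.532, 0.847, 0.001]
force: [-1.1, 5.2, 7.6]
grip_width: 0.0199
grip_force: 45.0
```

Call:
drive_tool(steps="0 0 -0.7 0; -1 0 0 0; -1 0 0 0; 0 0 0 0")

```text
time_s: 10.75
position: [0.5472, -0.1256, 0.0428]
ee_rot: [0.0, 0.532, 0.847, 0.0]
force: [-0.4, 3.5, 4.9]
grip_width: 0.0195
grip_force: 45.0
```

Call:
drive_tool(steps="-1 0 0 0; -1 0 0 0; 0 0 0 0")

```text
time_s: 11.12
position: [0.548, -0.1274, 0.0428]
ee_rot: [0.0, 0.532, 0.847, 0.0]
force: [-0.4, 4.0, 4.8]
grip_width: 0.0198
grip_force: 45.0
```

Call:
drive_tool(steps="-1 0 0 0; -1 0 0 0; 0 0 0 0")

```text
time_s: 11.5
position: [0.5489, -0.1292, 0.0428]
ee_rot: [0.0, 0.532, 0.847, 0.0]
force: [-0.8, 3.9, 4.5]
grip_width: 0.0193
grip_force: 45.0
```

Call:
drive_tool(steps="-1 0 0 0; 0 0 0 0")

```text
time_s: 11.75
position: [0.5491, -0.1296, 0.0428]
ee_rot: [-0.001, 0.532, 0.847, 0.0]
force: [-3.6, 8.4, 7.0]
grip_width: 0.0199
grip_force: 45.0
```

Call:
drive_tool(steps="-1 0 0 0; 0 0 0 0")

```text
time_s: 12.0
position: [0.5491, -0.1296, 0.0427]
ee_rot: [-0.001, 0.532, 0.847, 0.0]
force: [-6.8, 14.0, 9.7]
grip_width: 0.0193
grip_force: 45.0
```

Call:
drive_tool(steps="1 0 0 0; 0 0 0 0; 0 0 0 0")

```text
time_s: 12.38
position: [0.549, -0.1295, 0.0427]
ee_rot: [-0.001, 0.532, 0.847, 0.0]
force: [-3.5, 8.7, 7.5]
grip_width: 0.0193
grip_force: 45.0
```

Call:
drive_tool(steps="0 0 0 0; 0 0 0 0; 0 0 0 0; 0 0 -15 0; 0 0 -35 0; 0 0 -35 0", fingers=50)

```text
time_s: 13.12
position: [0.5492, -0.1302, 0.1296]
ee_rot: [0.0, 0.532, 0.847, 0.0]
force: [0.6, -0.9, 0.2]
grip_width: 0.0501
grip_force: 0.0
```

Run:
```python
from h import *
print(pose())
save("wrist","w4")
f=find("wrist",["thumb_block","rule_mid","heel_v"],.034)
c=np.cos(-1.119);s=np.sin(-1.119)
# thumb expected at heel snug mid + (137.5 + jaw open +10)
print("expected thumb", 549.1+c*147.5,-129.6+s*147.5)
imaging.capture("top"); find("top",["thumb_block","rule_mid"],.034)
```

```text
(array([ 549.24472262, -130.19946962,  129.64179891]), np.float64(2.0197281803395915))
thumb_block 0.94 [322.4 442.2] [ 615.8 -259.7   76.5]
rule_mid None
heel_v None
expected thumb 613.4958934873309 -262.30048568851714
thumb_block 0.45 [420.6 219.3] [ 609.7 -248.    76.5]
rule_mid None
```

Call:
drive_tool(steps="-45 0 0 0; -45 0 0 0; -45 0 0 0; -40 0 0 0; 0 0 20 0; 0 0 25 0; 0 0 15 0; 0 0 0 0", fingers=0, newtons=20)

```text
time_s: 14.48
position: [0.6246, -0.2869, 0.0661]
ee_rot: [-0.001, 0.532, 0.847, -0.0]
force: [0.9, -0.3, 0.2]
grip_width: 0.0003
grip_force: 0.0
```

Call:
drive_tool(steps="6 0 0 0; 4 0 0 0; 3 0 0 0; 3 0 0 0; 3 0 0 0; 0 0 0 0")

```text
time_s: 15.22
position: [0.6169, -0.2706, 0.0677]
ee_rot: [0.0, 0.532, 0.847, 0.0]
force: [0.1, 0.0, 0.0]
grip_width: 0.0005
grip_force: 0.0
```

Run:
```python
from h import *
print(pose()); save("scene","s2")
im=cv2.imread("pics/s2.png")[150:280,180:360]; cv2.imwrite("pics/s2c.png",cv2.resize(im,None,fx=4,fy=4,interpolation=cv2.INTER_CUBIC))
```

```text
(array([ 616.93848615, -270.56860663,   67.74458881]), np.float64(2.0198884749788317))
```

View pics/s2c.png

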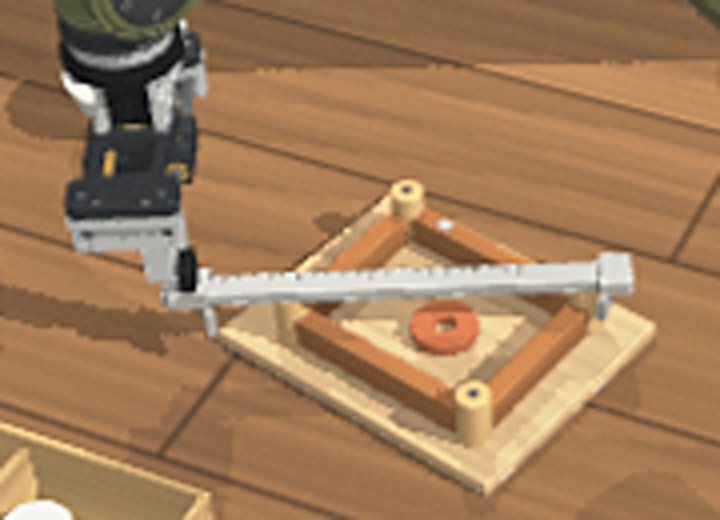

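Call:
drive_tool(steps="3 0 -2 0; 3 0 0 0; 3 0 0 0; 3 0 0 0; 3 0 0 0; 3 0 0 0; 3 0 0 0; 3 0 0 0; 3 0 0 0; 3 0 0 0")

```text
time_s: 16.52
position: [0.6039, -0.2435, 0.0696]
ee_rot: [0.0, 0.532, 0.847, 0.0]
force: [0.3, 0.0, 1.3]
grip_width: 0.0004
grip_force: 0.5
```

Call:
drive_tool(steps="2 0 0 0; 2 0 0 0; 1.5 0 0 0; 0 0 0 0")

```text
time_s: 17.02
position: [0.6015, -0.2385, 0.0696]
ee_rot: [-0.0, 0.532, 0.847, 0.0]
force: [-0.1, -0.2, 0.3]
grip_width: 0.0004
grip_force: 0.0
```

Call:
drive_tool(steps="1 0 0 0; 1 0 0 0; 1 0 0 0; 0 0 0 0")

```text
time_s: 17.52
position: [0.6002, -0.2359, 0.0696]
ee_rot: [-0.0, 0.532, 0.847, 0.0]
force: [0.1, -0.1, -0.2]
grip_width: 0.0004
grip_force: 0.1
```

Call:
drive_tool(steps="1 0 0 0; 0.5 0 0 0; 0 0 0 0")

```text
time_s: 17.9
position: [0.5996, -0.2345, 0.0696]
ee_rot: [-0.0, 0.532, 0.847, 0.0]
force: [0.7, -0.9, -0.4]
grip_width: 0.0004
grip_force: 0.3
```

Call:
drive_tool(steps="1 0 0 0; 0 0 0 0")

```text
time_s: 18.15
position: [0.5991, -0.2336, 0.0696]
ee_rot: [-0.0, 0.532, 0.847, 0.0]
force: [0.5, -0.1, -0.8]
grip_width: 0.0006
grip_force: 0.2
```

Run:
```python
from h import *
save("scene","s3"); imaging.capture("wrist")
find("wrist",["thumb_block"],.034)
im=cv2.imread("pics/s3.png")[150:280,180:360]; cv2.imwrite("pics/s3c.png",cv2.resize(im,None,fx=4,fy=4,interpolation=cv2.INTER_CUBIC))
```

```text
thumb_block 0.62 [323.  262.6] [ 593.8 -218.3   76.5]
```

View pics/s3c.png

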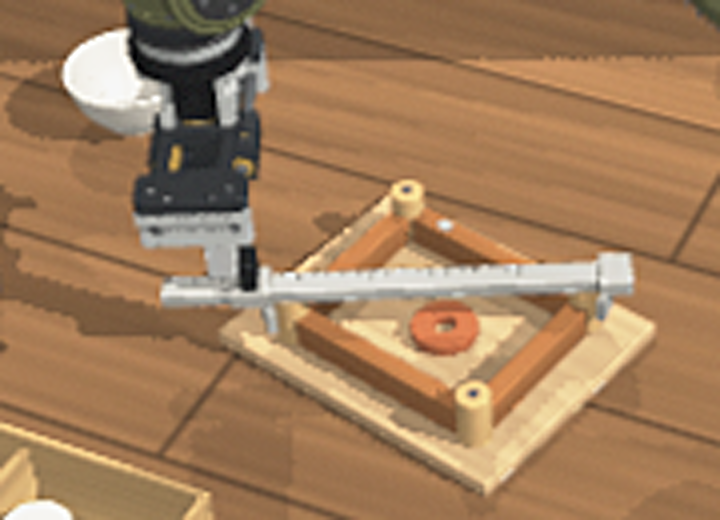

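Call:
drive_tool(steps="1 0 0 0; 0 0 0 0")

```text
time_s: 18.55
position: [0.5987, -0.2328, 0.0697]
ee_rot: [0.0, 0.532, 0.847, 0.0]
force: [-0.1, -0.1, -1.2]
grip_width: 0.0005
grip_force: 0.3
```

Call:
drive_tool(steps="1 0 0 0; 0 0 0 0")

```text
time_s: 18.8
position: [0.5983, -0.2318, 0.0697]
ee_rot: [-0.0, 0.532, 0.847, 0.0]
force: [0.8, -0.3, 0.4]
grip_width: 0.0005
grip_force: 0.2
```

Call:
drive_tool(steps="1 0 0 0; 0 0 0 0")

```text
time_s: 19.05
position: [0.598, -0.2312, 0.0698]
ee_rot: [0.0, 0.532, 0.847, -0.0]
force: [0.8, -2.6, -0.4]
grip_width: 0.0005
grip_force: 1.6
```

Call:
drive_tool(steps="1 0 0 0; 0 0 0 0")

```text
time_s: 19.3
position: [0.5978, -0.231, 0.07]
ee_rot: [0.001, 0.532, 0.847, -0.0]
force: [3.2, -6.9, -2.0]
grip_width: 0.0008
grip_force: 4.0
```

Call:
drive_tool(steps="1 0 0 0; 0 0 0 0")

```text
time_s: 19.55
position: [0.5976, -0.2308, 0.0701]
ee_rot: [0.002, 0.532, 0.847, -0.001]
force: [6.0, -11.2, -2.5]
grip_width: 0.0007
grip_force: 6.3
```

Call:
drive_tool(steps="-4 0 0 0; -6 0 -1 0; 0 0 -15 0; 0 0 -20 0; 0 0 0 0")

```text
time_s: 20.18
position: [0.6023, -0.2385, 0.1084]
ee_rot: [0.002, 0.532, 0.847, 0.0]
force: [-0.2, 0.2, 0.1]
grip_width: 0.0002
grip_force: 0.0
```

Run:
```python
from h import *
print(pose()); save("scene","s4");imaging.capture("wrist")
find("wrist",["thumb_block"],.034)
im=cv2.imread("pics/s4.png")[150:280,180:360]; cv2.imwrite("pics/s4c.png",cv2.resize(im,None,fx=4,fy=4,interpolation=cv2.INTER_CUBIC))
```

```text
(array([ 602.29177043, -238.50738032,  108.4281078 ]), np.float64(2.019962911563455))
thumb_block 0.87 [322.4 230.5] [ 591.9 -214.8   76.5]
```

View pics/s4c.png

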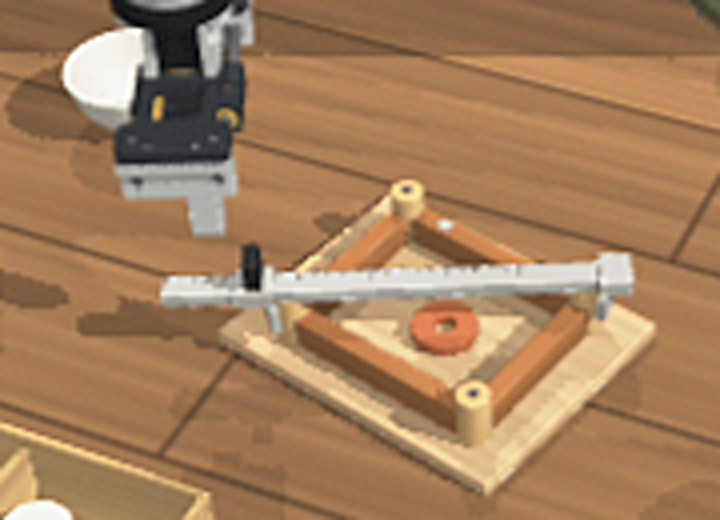

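Call:
drive_tool(steps="24 0 0 0; 24 0 0 0; 0 0 20 0; 0 0 18 0; -6 0 0 0; -4 0 0 0; -4 0 0 0; -4 0 0 0; -4 0 0 0; -4 0 0 0")

```text
time_s: 21.58
position: [0.592, -0.2187, 0.0679]
ee_rot: [0.0, 0.532, 0.847, 0.0]
force: [0.0, 0.7, 0.7]
grip_width: 0.0005
grip_force: 0.5
```

Call:
drive_tool(steps="-4 0 0 0; -4 0 0 0; -4 0 0 0; -4 0 0 0; -4 0 0 0; 2 0 -15 0; 0 0 -25 0; 40 0 -20 0; 40 0 0 0; 0 0 0 0")

```text
time_s: 22.82
position: [0.5645, -0.1608, 0.1293]
ee_rot: [0.001, 0.531, 0.847, 0.0]
force: [-0.7, -0.4, -0.0]
grip_width: 0.0001
grip_force: 0.0
```

Run:
```python
from h import *
print(pose()); imaging.capture("wrist")
find("wrist",["thumb_block","rule_mid","heel_v"],.034)
plan(549.2,-130.0,130,2.0199)
```

```text
(array([ 564.52885177, -160.77887909,  129.31590145]), np.float64(2.0218765844705864))
thumb_block 0.61 [322.7 392. ] [ 609.8 -249.8   76.5]
rule_mid 0.68 [320.9 198.6] [ 549.4 -127.9   57. ]
heel_v None
1 36.9 0 -2 -0.001
```

Call:
drive_tool(steps="36 0 0 0; 0 0 35 0; 0 0 0 0; 0 0 0 0", fingers=50)

```text
time_s: 23.52
position: [0.5498, -0.1309, 0.0936]
ee_rot: [0.0, 0.532, 0.847, 0.0]
force: [0.3, -0.1, -0.1]
grip_width: 0.0367
grip_force: 0.0
```

Call:
drive_tool(steps="1.2 0 25 0; 0 0 16 0; 0 0 9.5 0; 0 0 0 0; 0 0 0 0")

```text
time_s: 24.15
position: [0.5491, -0.1292, 0.0428]
ee_rot: [0.0, 0.532, 0.847, 0.0]
force: [0.5, -0.8, 0.9]
grip_width: 0.0503
grip_force: 0.0
```

Call:
drive_tool(steps="0 0 0 0; 0 0 0 0; 0 0 0 0; 0 0 0 0; 0 0 -10 0; 0 0 -25 0; 0 0 -25 0; 0 0 -20 0; 0 0 0 0", fingers=10, newtons=45)

```text
time_s: 25.28
position: [0.5492, -0.1292, 0.1236]
ee_rot: [0.001, 0.532, 0.847, 0.0]
force: [-0.3, -0.4, -3.4]
grip_width: 0.0195
grip_force: 45.0
```

Run:
```python
from h import *
print(pose())
m,w=lay(NR+[1,1.5],FL+[1,1.5],12); print(m,w+np.pi)
plan(*m,123,w+np.pi)
```

```text
(array([ 549.24682479, -129.21993689,  123.59235217]), np.float64(2.019767459294758))
[ 541.48279958 -101.32593731] 3.7979563212086136
10 2.8 0.5 0.1 -0.178; 2.7 1 0.1 -0.178; 2.5 1.5 0 -0.178; 2.2 1.9 0.1 -0.178; 1.8 2.3 0 -0.178; 1.4 2.5 0.1 -0.178; 0.9 2.7 0 -0.178; 0.4 2.9 0.1 -0.177; -0 2.9 0 -0.178; -0.6 2.9 0.1 -0.177
```

Call:
drive_tool(steps="3 0.5 0 -0.178; 2.7 1 0 -0.178; 2.5 1.5 0 -0.178; 2.2 2 0 -0.178; 1.8 2.3 0 -0.178; 1.4 2.5 0 -0.178; 1 2.7 0 -0.178; 0.4 2.9 0 -0.178; 0 2.9 0 -0.178; -0.6 2.9 0 -0.176")

```text
time_s: 26.52
position: [0.5402, -0.1007, 0.121]
ee_rot: [-0.001, -0.325, 0.946, 0.001]
force: [0.9, -0.2, -4.2]
grip_width: 0.0196
grip_force: 45.0
```

Call:
drive_tool(steps="0 0 20 0; 0 0 20 0; 0 0 20 0; 0 0 12 0; 0 0 0 0")

```text
time_s: 27.15
position: [0.5402, -0.1007, 0.0491]
ee_rot: [-0.001, -0.322, 0.947, 0.001]
force: [0.6, -0.1, -3.1]
grip_width: 0.0193
grip_force: 45.0
```

Run:
```python
from h import *
print(pose(),r.sense()["joint_positions"][5])
imaging.capture("wrist"); find("wrist",["post_near_left","post_far_right"])
imaging.capture("scene"); save("scene","s5")
im=cv2.imread("pics/s5.png")[150:280,200:380]; cv2.imwrite("pics/s5c.png",cv2.resize(im,None,fx=4,fy=4,interpolation=cv2.INTER_CUBIC))
```

```text
(array([ 540.23253929, -100.74986571,   49.14032625]), np.float64(3.7977468060131074)) -2.4780121679763925
post_near_left 0.73 [504.7 311.5] [493.1 -15.7  52. ]
post_far_right 0.86 [118.4 236.5] [ 581.3 -195.6   52. ]
```

View pics/s5c.png

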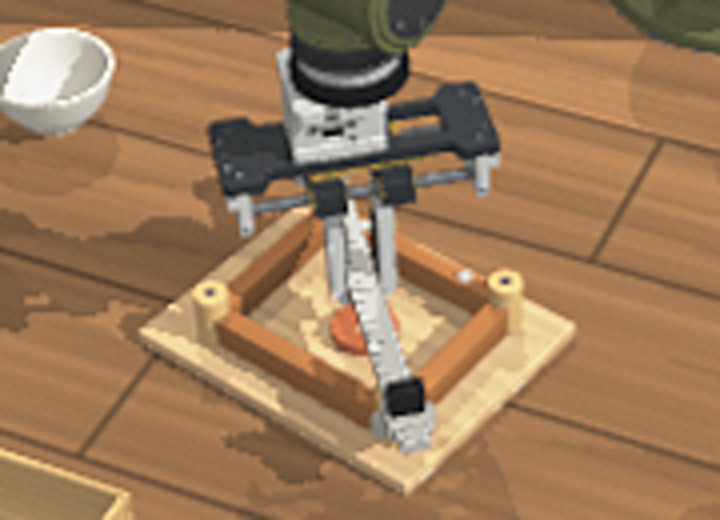

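Call:
drive_tool(steps="0 0 3 0; 0 0 2 0; 0 0 1 0; -3 0 0 0; -3 0 0 0; -2 0 0 0; 0 0 0 0")

```text
time_s: 28.28
position: [0.5473, -0.0959, 0.0441]
ee_rot: [0.0, -0.322, 0.947, 0.0]
force: [-0.4, 0.1, -3.5]
grip_width: 0.0194
grip_force: 45.0
```

Call:
drive_tool(steps="-1 0 0 0; -1 0 0 0; 0 0 0 0")

```text
time_s: 28.65
position: [0.5488, -0.0948, 0.0441]
ee_rot: [0.0, -0.322, 0.947, -0.0]
force: [-0.5, 0.4, -3.2]
grip_width: 0.0193
grip_force: 45.0
```

Call:
drive_tool(steps="-1 0 0 0; -1 0 0 0; 0 0 0 0")

```text
time_s: 29.02
position: [0.5504, -0.0935, 0.0441]
ee_rot: [0.0, -0.322, 0.947, 0.0]
force: [0.1, -0.3, -3.4]
grip_width: 0.0198
grip_force: 45.0
```

Call:
drive_tool(steps="-1 0 0 0; -0.5 0 0 0; 0 0 0 0")

```text
time_s: 29.4
position: [0.5513, -0.0928, 0.044]
ee_rot: [-0.0, -0.322, 0.947, 0.0]
force: [-1.7, -1.8, -3.7]
grip_width: 0.0195
grip_force: 45.0
```

Call:
drive_tool(steps="-1 0 0 0; -0.5 0 0 0; 0 0 0 0")

```text
time_s: 29.78
position: [0.5514, -0.0925, 0.0435]
ee_rot: [-0.002, -0.322, 0.947, 0.0]
force: [-8.1, -8.5, -5.7]
grip_width: 0.0192
grip_force: 45.0
```

Call:
drive_tool(steps="0.7 0 1 0; 0 0 0 0; 0 0 0 0")

```text
time_s: 30.15
position: [0.5516, -0.0926, 0.043]
ee_rot: [-0.001, -0.322, 0.947, -0.0]
force: [-6.1, -5.3, -2.6]
grip_width: 0.0193
grip_force: 45.0
```

Call:
drive_tool(steps="0 0 0 0; 0 0 0 0; 0 0 0 0; 0 0 -15 0; 0 0 -35 0; 0 0 -35 0; 0 0 0 0", fingers=50)

```text
time_s: 31.02
position: [0.5535, -0.0924, 0.1318]
ee_rot: [0.002, -0.322, 0.947, -0.002]
force: [0.5, 0.2, -1.0]
grip_width: 0.0501
grip_force: 0.0
```

Run:
```python
from h import *
print(pose())
imaging.capture("wrist")
f=find("wrist",["thumb_block","rule_mid","heel_v"],.034)
P,w=pose(); t=f["thumb_block"][:2]*1000-P[:2]; u=-np.array([np.cos(w),np.sin(w)]); print("along",t@u, "lateral",t[0]*np.sin(w)-t[1]*np.cos(w))
```

```text
(array([553.5133183 , -92.42170633, 131.83414765]), np.float64(3.797885044548843))
thumb_block 0.56 [321.7 430.4] [656.  -10.   76.5]
rule_mid 0.66 [327.1 242.9] [544.2 -91.   57. ]
heel_v 0.72 [319.1  38. ] [ 440.9 -177.3   43. ]
along 132.65176811452588 lateral 1.4525401358522032
```

Call:
drive_tool(steps="-42 0 0 0; -42 0 0 0; -42 0 0 0; -40 0 0 0; 0 0 25 0; 0 0 25 0; 0 0 12 0; 0 0 0 0", fingers=0, newtons=20)

```text
time_s: 32.22
position: [0.6833, 0.0091, 0.0652]
ee_rot: [-0.001, -0.322, 0.947, 0.0]
force: [0.1, 0.2, -0.2]
grip_width: 0.0005
grip_force: 0.0
```

Run:
```python
from h import *
P,w=pose();d=P[:2]-[551.4,-92.6];u=np.array([.792,.610]);print(P,w,"along",d@u,"lat",d@[-u[1],u[0]])
```

```text
[683.25160321   9.07170111  65.24869642] 3.7976731977343485 along 166.44620741825074 lat 0.094509323421745
```

Down a bit too low; raise 4 and push.

Call:
drive_tool(steps="0 0 -4 0; 6 0 0 0; 4 0 0 0; 3 0 0 0; 3 0 0 0; 3 0 0 0; 3 0 0 0; 3 0 0 0; 3 0 0 0; 3 0 0 0")

```text
time_s: 33.48
position: [0.659, -0.0099, 0.0702]
ee_rot: [0.0, -0.322, 0.947, -0.0]
force: [1.4, -0.3, -0.3]
grip_width: 0.0005
grip_force: 0.5
```

Call:
drive_tool(steps="3 0 0 0; 2 0 0 0; 2 0 0 0; 1 0 0 0; 0 0 0 0")

```text
time_s: 34.1
position: [0.6526, -0.0147, 0.0701]
ee_rot: [-0.0, -0.322, 0.947, 0.0]
force: [-0.3, -0.1, 1.3]
grip_width: 0.0001
grip_force: 0.0
```

Call:
drive_tool(steps="1.5 0 0 0; 1 0 0 0; 1 0 0 0; 1 0 0 0; 0 0 0 0")

```text
time_s: 34.72
position: [0.6494, -0.0171, 0.0702]
ee_rot: [0.0, -0.322, 0.947, 0.0]
force: [3.5, 1.7, -1.6]
grip_width: 0.0006
grip_force: 2.4
```

Call:
drive_tool(steps="1 0 0 0; 0.5 0 0 0; 0 0 0 0")

```text
time_s: 35.1
position: [0.6491, -0.0173, 0.0704]
ee_rot: [0.002, -0.322, 0.947, 0.0]
force: [10.2, 8.2, -3.5]
grip_width: 0.0007
grip_force: 6.5
```

Call:
drive_tool(steps="1 0 0 0; 0 0 0 0")

```text
time_s: 35.35
position: [0.6489, -0.0176, 0.0705]
ee_rot: [0.003, -0.323, 0.947, 0.0]
force: [14.9, 9.0, -5.0]
grip_width: 0.0005
grip_force: 8.8
```

Call:
drive_tool(steps="1 0 0 0; 0 0 0 0")

```text
time_s: 35.6
position: [0.6486, -0.0182, 0.0706]
ee_rot: [0.003, -0.323, 0.947, -0.0]
force: [18.0, 9.9, -6.9]
grip_width: 0.0008
grip_force: 10.2
```

Call:
drive_tool(steps="-3 0 0 0; -5 0 -1 0; 0 0 -20 0; 0 0 -25 0; 0 0 0 0")

```text
time_s: 36.22
position: [0.6538, -0.0149, 0.1193]
ee_rot: [0.002, -0.322, 0.947, -0.001]
force: [-0.1, 0.7, -0.4]
grip_width: 0.0009
grip_force: 0.0
```

Run:
```python
from h import *
print(pose()); imaging.capture("wrist"); find("wrist",["thumb_block"],.034)
plan(578.5,-198,115,2.87)
```

```text
(array([653.75856315, -14.94008436, 119.28965065]), np.float64(3.797594952824084))
thumb_block 0.61 [323.1 232.2] [635.6 -24.8  76.5]
6 28.4 -16.7 0.2 0.155; 25.5 -20.8 0.2 0.155; 22 -24.5 0.2 0.154; 18 -27.6 0.2 0.155; 13.5 -30.1 0.3 0.154; 8.6 -31.8 0.2 0.155
```

Call:
drive_tool(steps="28.5 -16.5 0 0.155; 25.5 -21 0 0.155; 22 -24.5 0 0.155; 18 -27.5 0 0.154; 13.5 -30 0 0.154; 8.5 -32 0 0.155; 0 0 0 0; 0 0 0 0", fingers=60)

```text
time_s: 37.33
position: [0.5785, -0.1974, 0.1156]
ee_rot: [-0.0, 0.134, 0.991, 0.0]
force: [0.1, 0.4, -0.0]
grip_width: 0.0599
grip_force: 0.0
```

Run:
```python
from h import *
print(pose()); imaging.capture("wrist"); find("wrist",["post_near_left","post_near_right","post_far_left","post_far_right"])
plan(578.5,-198,60,2.87,n=2)
```

```text
(array([ 578.53801628, -197.39063789,  115.60307348]), np.float64(2.8719876701027647))
post_near_left 0.81 [568.1  44.1] [491.9 -16.4  52. ]
post_near_right 0.63 [304.5  51. ] [ 453.3 -171.1   52. ]
post_far_left 0.86 [556.8 252.9] [621.3 -39.2  52. ]
post_far_right 0.59 [605.2 285.4] [654.1  -9.5  52. ]
2 0.1 -0.4 28 0.001; 0 -0.4 28 0
```

Call:
drive_tool(steps="0 0 30 0; 0 0 25 0; 0 0 13 0; 0 0 5.5 0; 0 0 0 0")

```text
time_s: 38.2
position: [0.5789, -0.198, 0.043]
ee_rot: [0.0, 0.135, 0.991, -0.0]
force: [-0.9, -0.1, -0.0]
grip_width: 0.0601
grip_force: 0.0
```

Call:
drive_tool(steps="0 0 0 0; 0 0 0 0; 0 0 0 0; 0 0 0 0", fingers=10, newtons=25)

```text
time_s: 38.7
position: [0.5787, -0.1977, 0.0427]
ee_rot: [0.0, 0.136, 0.991, 0.0]
force: [3.5, 12.0, -0.7]
grip_width: 0.0234
grip_force: 10.2
```

Call:
drive_tool(steps="0 -2 0 0; 0 -2 0 0; 0 -2 0 0; 0 -2 0 0; 0 0 0 0; 0 0 0 0")

```text
time_s: 39.45
position: [0.5772, -0.2041, 0.0427]
ee_rot: [0.0, 0.135, 0.991, 0.001]
force: [5.8, 10.5, -1.2]
grip_width: 0.0233
grip_force: 25.0
```

Call:
drive_tool(steps="0 0 0 0; 0 0 0 0; 0 0 0 0; 0 0 -15 0; 0 0 -35 0; 0 0 -35 0; 0 0 0 0", fingers=60)

```text
time_s: 40.33
position: [0.5777, -0.2063, 0.1316]
ee_rot: [0.003, 0.135, 0.991, -0.001]
force: [-0.0, 0.1, 0.4]
grip_width: 0.0598
grip_force: 0.0
```

Run:
```python
from h import *
print(pose()); imaging.capture("wrist"); find("wrist",["thumb_block"],.034);find("wrist",["post_near_left","post_near_right","post_far_left","post_far_right"])
# outer side of thumb: along 140 from heel-mid
t=np.array([551.4,-92.6])+145*np.array([.792,.610]); plan(*t,125,3.798)
```

```text
(array([ 577.69861852, -206.30824615,  131.57270014]), np.float64(2.869769156745313))
thumb_block 0.88 [592.3 272.1] [633.2 -34.1  76.5]
post_near_left None
post_near_right 0.59 [322.   53.8] [ 452.1 -168.7   52. ]
post_far_left 0.78 [543.2 245.2] [615.1 -50.1  52. ]
post_far_right 0.91 [327.9 247.8] [ 575.7 -198.6   52. ]
6 -5.5 36.4 0.3 -0.155; -11 35.1 0.3 -0.155; -16.3 33 0.3 -0.155; -21.2 30.1 0.3 -0.154; -25.5 26.4 0.3 -0.155; -29.3 22.2 0.3 -0.154
```

Run:
```python
from h import *
plan(554,-96.5,115,3.76,n=6)
```

```text
6 8.4 16.5 2 -0.148; 5.9 17.6 2 -0.148; 3.2 18.3 1.9 -0.149; 0.5 18.5 2 -0.148; -2.2 18.4 1.9 -0.149; -5 17.9 2 -0.148
```

Call:
drive_tool(steps="8.5 16.5 2 -0.148; 6 17.5 2 -0.148; 3 18.5 2 -0.148; 0.5 18.5 2 -0.148; -2 18.5 2 -0.149; -5 18 2 -0.148; 0 0 0 0; 0 0 0 0")

```text
time_s: 41.62
position: [0.5543, -0.0969, 0.1155]
ee_rot: [-0.0, -0.302, 0.953, -0.0]
force: [-0.2, -0.3, 0.4]
grip_width: 0.06
grip_force: 0.0
```

Run:
```python
from h import *
print(pose()); save("wrist","w6"); f=find("wrist",["heel_v","rule_mid","thumb_block"],.034)
d=f["thumb_block"]-f["heel_v"]; print(np.arctan2(d[1],d[0])+np.pi, np.linalg.norm(d[:2])*1e3)
P,w=pose(); e=f["rule_mid"][:2]*1e3-P[:2]; print("mid in tool x,y",e@[np.cos(w),np.sin(w)],e@[np.sin(w),-np.cos(w)])
```

```text
(array([554.31356267, -96.88262432, 115.54400705]), np.float64(3.755425716068049))
heel_v 0.64 [169.8 192.2] [ 579.9 -203.9   43. ]
rule_mid 0.72 [325.  247.3] [547.6 -96.9  57. ]
thumb_block 0.84 [327.2 410. ] [636.6 -31.9  76.5]
4.393615814974906 181.0521069568615
mid in tool x,y 5.403462400074875 3.8463796683611817
```

Call:
drive_tool(steps="0 2.5 30 -0.012; 0 0 25 0; 0 0 13 0; 0 0 5 0; 0 0 0 0")

```text
time_s: 42.45
position: [0.553, -0.0945, 0.0431]
ee_rot: [0.0, -0.309, 0.951, -0.0]
force: [-0.3, 0.3, -0.4]
grip_width: 0.0602
grip_force: 0.0
```

Call:
drive_tool(steps="0 0 0 0; 0 0 0 0; 0 0 0 0; 0 0 0 0", fingers=10, newtons=30)

```text
time_s: 42.95
position: [0.5528, -0.0943, 0.0428]
ee_rot: [0.0, -0.309, 0.951, -0.0]
force: [-0.6, -0.1, 0.9]
grip_width: 0.0233
grip_force: 0.0
```

Call:
drive_tool(steps="0 0 0 0; 0 0 -0.5 0; -1 0 0 0; -1 0 0 0; 0 0 0 0")

```text
time_s: 43.58
position: [0.5543, -0.0931, 0.043]
ee_rot: [-0.0, -0.309, 0.951, 0.0]
force: [0.5, 0.8, -4.3]
grip_width: 0.0194
grip_force: 30.0
```

Call:
drive_tool(steps="-1 0 0 0; 0 0 0 0")

```text
time_s: 43.82
position: [0.5552, -0.0925, 0.0431]
ee_rot: [0.0, -0.309, 0.951, 0.0]
force: [0.8, 0.6, -3.7]
grip_width: 0.0195
grip_force: 30.0
```

Call:
drive_tool(steps="-1 0 0 0; -1 0 0 0; 0 0 0 0")

```text
time_s: 44.2
position: [0.5563, -0.0916, 0.0429]
ee_rot: [-0.001, -0.309, 0.951, 0.0]
force: [-3.0, -2.1, -4.2]
grip_width: 0.0196
grip_force: 30.0
```

Call:
drive_tool(steps="-1 0 0 0; 0 0 0 0")

```text
time_s: 44.45
position: [0.5565, -0.0915, 0.0428]
ee_rot: [-0.002, -0.309, 0.951, 0.0]
force: [-9.5, -7.6, -1.2]
grip_width: 0.0195
grip_force: 30.0
```

Call:
drive_tool(steps="-1 0 0 0; 0 0 0 0")

```text
time_s: 44.7
position: [0.5565, -0.0915, 0.0428]
ee_rot: [-0.002, -0.309, 0.951, 0.0]
force: [-14.7, -11.8, 2.3]
grip_width: 0.0192
grip_force: 30.0
```

Call:
drive_tool(steps="1.5 0 0 0; 0 0 0 0")

```text
time_s: 44.95
position: [0.5564, -0.0915, 0.0428]
ee_rot: [-0.001, -0.309, 0.951, 0.0]
force: [-5.6, -5.4, -3.9]
grip_width: 0.0197
grip_force: 30.0
```

Call:
drive_tool(steps="0 0 0 0; 0 0 0 0; 0 0 0 0; 0 0 -15 0; 0 0 -35 0; 0 0 -35 0; 0 0 0 0", fingers=50)

```text
time_s: 45.82
position: [0.5586, -0.0914, 0.1319]
ee_rot: [0.003, -0.309, 0.951, -0.001]
force: [-0.5, -0.3, 0.7]
grip_width: 0.0501
grip_force: 0.0
```

Call:
drive_tool(steps="-35 0 0 0; -35 0 0 0; -35 0 0 0; -27 0 0 0; 0 0 20 0; 0 0 25 0; 0 0 13 0; 0 0 0 0", fingers=0, newtons=20)

```text
time_s: 46.82
position: [0.6631, -0.0138, 0.069]
ee_rot: [-0.001, -0.309, 0.951, 0.0]
force: [0.1, -0.3, 0.3]
grip_width: 0.0004
grip_force: 0.0
```

Run:
```python
from h import *
P,w=pose();print(P,w,np.hypot(*(P[:2]-[451.3,-169.7]))); save("wrist","w7");find("wrist",["thumb_block"],.034)
```

```text
[663.0822155  -13.8030626   69.02630748] 3.7703509345766686 262.9744510310445
thumb_block 0.91 [320.9 236.2] [641.5 -28.7  76.5]
```

Call:
drive_tool(steps="4 0 0 0; 3 0 0 0; 3 0 0 0; 2 0 0 0; 2 0 0 0; 1 0 0 0; 0 0 0 0")

```text
time_s: 47.8
position: [0.6518, -0.0222, 0.0701]
ee_rot: [0.0, -0.309, 0.951, 0.0]
force: [0.3, 0.1, -0.8]
grip_width: 0.0001
grip_force: 0.0
```

Call:
drive_tool(steps="1 0 0 0; 1 0 0 0; 0 0 0 0")

```text
time_s: 48.18
position: [0.6501, -0.0234, 0.0702]
ee_rot: [-0.0, -0.309, 0.951, 0.0]
force: [0.5, 0.8, 0.0]
grip_width: 0.0002
grip_force: 0.2
```

Call:
drive_tool(steps="1 0 0 0; 0 0 0 0")

```text
time_s: 48.42
position: [0.6493, -0.0241, 0.0702]
ee_rot: [-0.0, -0.309, 0.951, -0.0]
force: [0.5, -0.4, 0.2]
grip_width: 0.0007
grip_force: 0.2
```

Call:
drive_tool(steps="1 0 0 0; 0 0 0 0")

```text
time_s: 48.68
position: [0.6485, -0.0246, 0.0702]
ee_rot: [-0.0, -0.309, 0.951, -0.0]
force: [0.3, -0.1, 0.9]
grip_width: -0.0002
grip_force: 0.2
```

Call:
drive_tool(steps="1 0 0 0; 0 0 0 0")

```text
time_s: 48.92
position: [0.6482, -0.0248, 0.0703]
ee_rot: [0.001, -0.31, 0.951, 0.0]
force: [4.8, 2.0, -0.7]
grip_width: 0.0007
grip_force: 2.6
```

Call:
drive_tool(steps="-3 0 0 0; -6 0 -1 0; 0 0 -25 0; 0 0 -40 0; 0 0 -40 0; 0 0 0 0; 0 0 0 0")

```text
time_s: 49.8
position: [0.6548, -0.0198, 0.1753]
ee_rot: [-0.001, -0.309, 0.951, 0.0]
force: [-0.0, -0.3, 0.2]
grip_width: 0.0008
grip_force: 0.0
```

Run:
```python
from h import *
print(pose()); imaging.capture("top")
find("top",["bowl","cup","jar","brush","weight","tile_ring"]); print(r.sense()["time_s"])
print(workorder.job_done())
```

```text
(array([654.79000389, -19.77938693, 175.27392005]), np.float64(3.77081517545791))
bowl 0.85 [483.5 301.5] [ 399.8 -431.8    0. ]
cup 0.77 [487.9 216.5] [ 627.9 -442.7    0. ]
jar 0.68 [300.8 160. ] [771.7  64.3   0. ]
brush 0.56 [154.7 247.6] [526.5 452.2   0. ]
weight 0.56 [249.2 169.3] [743.7 203.5   0. ]
tile_ring 0.47 [360.  246.3] [540.4 -99.   12. ]
50.15
the job is handed in; nothing more can be done
None
```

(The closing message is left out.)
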